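Set the sample vice and check its gap with the blade gauge

TASK

Turn the black bar knob of the sample vice clockwise until its pointer stands at the black index mark; this opens the sloping jaws to the right gap. Then take the flat blade gauge (the one with the flat handle) from the wooden rack and slide its blade, without forcing it, into the middle of the gap until its shoulder rests flat on the jaws, and leave it there. Do not disturb the round pin gauge, or the bottle, jar, funnel and beaker standing near.

Things in the scene. Friction and masses are not known exactly. Their poses are not given: they have to be found in the camera images.
- dial (a joint): angle of the vice's black bar knob, rad, growing clockwise seen from above (0 to 2.2); it starts between 0 and 0.5 and the index mark on the dial plate is at 1.4. The gap between the jaws is 3.4 mm + 4 mm per rad, so 9 mm at the mark
- dial_grip (a point): on the knob's upright axis at the height to grip, 12 mm below the top of the bar; turns with the knob. z is up, x along the bar (56 long, 14 wide, 30 mm tall; under it a disc of radius 30 mm, its top 18 mm below this point). The white pointer line is on the bar's -x end
- slot (a point): centre of the gap's mouth (at the 9 mm setting) between the vice's steel jaws, in their top plane, 125 mm above the bench. z points out of the gap, 30 degrees from vertical, leaning to the vice's front (robot side); x is across the gap, y along it. Fixed to the vice. Jaws 64 mm long in y, 20 mm thick in x; gap 62 mm deep, open at its ends; the -x jaw is fixed. The knob is 143 mm off along +y
- gauge: flat blade gauge, 120 mm, 0.11 to 0.22 kg. Origin: centre of the shoulder's underside. z runs up the handle. Steel blade z 0 to -50 mm, 6 thick (x), 40 wide (y), last 8 mm stepped down to 3 thick; shoulder plate 26 (x) by 52 (y), z 0 to 6; flat aluminium handle 14 thick (x), 36 wide (y), z 6 to 70. Starts upright in one of the rack's two pockets, shoulder on the rack's top, 64 mm up
- pin_gauge: round pin gauge, standing in the rack's other pocket: round shoulder 30 mm across, round handle 24 mm across, same heights and origin as the blade gauge. To be left alone
- rack: wooden rack, 60 (x) by 190 (y) by 64 mm tall, origin at the centre of its underside; pockets 100 mm apart along y, each 13 by 47 mm and 58 mm deep. Fixed to the bench
- bottle: white plastic bottle, 60 mm across, 150 mm tall, origin at the centre of its underside; to be left alone
- jar: small white jar with a black lid, 56 mm across, 70 mm tall, origin at the centre of its underside; to be left alone
- funnel: steel funnel standing mouth down, 90 mm across, 85 mm tall, origin at the centre of its underside; to be left alone
- beaker: grey plastic beaker, 70 mm across, 90 mm tall, origin at the centre of its underside; to be left alone
There are look-alikes about, which are no part of the job. What is shaped like the gauge but pink is not meant.

How it is judged:
On the way, in this order (a step that is already met when the one before it is completed fails the run):
1. the knob's pointer stands at the index mark (value of joint dial between 1.28 and 1.52 rad), for 0.2 s.
2. the blade gauge is in the gap with its shoulder on the jaws (z of gauge in the frame of slot between -0.003 and 0.003 m and x of gauge in the frame of slot between -0.004 and 0.004 m and y of gauge in the frame of slot between -0.012 and 0.012 m and angle between the z axis of gauge and the z axis of slot, either way round below 0.09 rad), for 0.2 s.
At the end, for the whole second after the job is handed in: The knob is within 0.12 rad (7 degrees) of the index mark at 1.4; the blade gauge is in the gap with its shoulder on the jaws (origin within 3 mm of the mouth's plane, 4 mm across the gap, 12 mm along it, axis within 0.09 rad of the gap's), released and at rest (all of step 1 and all of step 2 and linear speed of gauge below 0.02 m/s and angular speed of gauge below 0.2 rad/s); the robot touches nothing.
It fails at once if the pin gauge is moved by more than 10 mm (distance of pin_gauge from where it was at the start of the episode above 0.01 m).
It fails at once if the bottle, jar, funnel or beaker is moved by more than 25 mm (distance of any of bottle, jar, funnel, beaker from where it was at the start of the episode above 0.025 m).
It fails at once if the blade gauge is forced against the vice with more than 90 N (contact force between gauge and vice above 90 N).
It also fails if it takes over 58 s, if anything falls off the work surface, if the arm or the gripper's body presses on something with over 40 N, if the wrist force passes 120 N, or if a joint passes its speed limit or range.

ROBOT

A 6-joint arm with a two-finger parallel gripper is mounted at the origin on the work surface. World frame = base frame: x ahead of the robot, y to its left, z up, the work surface at z = 0. Lengths are in m, angles in rad, forces in N, time in s.
With the tool pointing down it reaches from about 0.3 to 0.875 m from the base axis. Payload 6.4 kg.
Tool frame: the origin (TCP) lies at the very end of the fingers, on their centre line; the grasp point (between the pads) lies 19 mm behind it; z points along the fingers, y is the line along which they close (so a half turn about z gives the same grasp; the last joint's range is limited). The gripper opens to 85 mm and grips with 20 to 120 N. Pads are 22 mm wide; open, the fingers measure 114 mm over their backs; the gripper's body (76 mm by 85 mm) begins 54 mm behind the grasp point. The pads swing forward as they close: fully open they stand 13 mm farther back than shut.
Start: joints at [0.966, 0.181, 1.607, -0, 1.354, -0.206], TCP at [0.223, 0.53, 0.231] pointing down, gripper open.
Joint ranges: [-2.99, 2.99], [-0.89, 2.07], [0.3, 2.58], [-1.14, 4.28], [0, 2.63], [-3.12, 3.12]. Speed limits (rad/s): [2.57, 2.57, 3.01, 3.14, 3.14, 3.14].

INTERFACE

Orientations are given as a unit quaternion [w, x, y, z].
In Python, from bench import ctrl, camera, calibration, order, outline_of gives the robot as it stands.
- The arm moves only by the tool move_arm, never from a script. Its argument "series" is a list that holds one entry, the list of rows, each a list of 5 numbers: the opening, from 0 (shut) to 1 (fully open), then the shift along the tool's x, y, z in mm, then the turn about the tool's z in rad. A call has exactly 10 rows; each row is the pose to reach, as a shift and turn from the pose commanded when the call began, along the tool's axes at that moment; what a row does not reach only later rows make up. A row lasts 1/12 s, in which the tool goes at most 41.7 mm and 7.16 degrees, less where a joint would pass 70% of its speed; a pose out of reach is approached as far as the arm can. A call with a gripper value outside its range is refused whole. The fingers move at their own pace and stop on an object; the grip force is fixed at half the most. Time passes only in rows, so rows that repeat a pose let the fingers close, or fill a call up. It gives the time, the measured TCP pose, the force, the opening and the grip force at its end, in the units of the state.
- ctrl.get_obs(): the state, without advancing time (a new reading comes with each control period).
- camera(name): name is "scene" or "top" or "wrist"; returns (picture, depth): 420x560x3 uint8, blue, green, red; 420x560 float32, m along the optical axis (not along the pixel's ray), 0 where there is no reading.
- calibration(name): a dict with "intrinsics" (3x3 intrinsics, pixels), "k1" (the pictures are not rectified: a ray, as slopes to the right and down, at radius r is drawn at 1 + k1 r^2 times it, then the intrinsics apply), "rvec" (rotation vector, rad) and "tvec" (3), from world to camera coordinates, as OpenCV has them. Camera axes: x right, y down, z forward; pixel columns grow to the right and rows downward; lengths in m; the calibration is good to about 2 mm. A picture is of the moment at which its call begins: read the wrist's pose just before it. calibration takes no time and is no camera call; for the wrist camera it gives the pose at the moment of the call.
- order.hand_in(): hands the job in; it is judged then, once.
Trained networks look in the newest picture that a camera, given by its name, has taken for a name from the list of things; names that differ only in an ending like _2 or _b are one class to them, and where a whole thing is asked for, a point or a joint stands for the part that bears it (a point fixed in the world has none). Each returns a list of dicts, best first, with "conf" (0 to 1); they miss things now and then, are a little off and sometimes report something else, mostly with a low value. They report only what shows in the picture. A call takes as long as a camera call. They do not tell look-alikes from the thing itself.
- outline_of(target, camera): "region" (420x560 bool, what is visible of it) and "bbox" ([centre column, centre row, width, height] in pixels, round what is visible of it).
The state is a dict: "time_s": time; "q": joint angles; "dq": joint speeds; "joint_efforts": joint torques, N m; "eef_pos": TCP position; "eef_rot": TCP orientation; "wrist_force": force on the tool from outside, world axes, zero at the start; "torque": the same for the moment, N m; "opening": opening from 0.0 (shut) to 1.0 (fully open); "grasp_force": force on a finger pad.
Only numpy, scipy, OpenCV 4.12 (cv2) and the standard library are available. Lean on these libraries where they do the work, as an engineer would, in place of code of your own. Each camera call takes 0.05 s, during which the arm holds its last target. There are 200 camera calls.

## Working session

There is one attempt and no reset: what is moved stays moved. The work goes in short steps, Python scripts to look and compute and a tool call to move; the robot and the scene stay as the last step left them, time stands still between calls to the robot, and variables do not carry over. Pictures are saved under pics/ and viewed, at most 10 in all, crops included, and the job is handed in when it is done.

Besides the shell and the picture viewer there is one more tool, called after "Request:" as name([rows], argument=value, ...), one row to a line, values as JSON. move_arm: Moves the arm, as the interface text tells. Its arguments: {"type":"object","properties":{"series":{"type":"array","items":{"type":"array","items":{"type":"array","items":{"type":"number"}}}}},"required":["series"]}

```bash
mkdir -p pics; ls; python3 - <<'E'
from bench import ctrl,camera,calibration
import cv2,numpy as np
for n in("scene","top"):
    p,d=camera(n); cv2.imwrite(f"pics/{n}0.png",p); np.save(f"pics/{n}0.npy",d)
    print(n,{k:np.round(v,3).tolist() for k,v in calibration(n).items()})
o=ctrl.get_obs(); print(o['time_s'],o['eef_pos'],o['eef_rot'],o['opening'])
E
```

```text
pics
scene {'intrinsics': [[448.338, 0.0, 272.366], [0.0, 448.338, 211.48], [0.0, 0.0, 1.0]], 'k1': 0.034, 'rvec': [1.957, 1.284, -0.583], 'tvec': [-0.193, -0.277, 1.7]}
top {'intrinsics': [[546.461, 0.0, 271.284], [0.0, 546.461, 201.1], [0.0, 0.0, 1.0]], 'k1': -0.214, 'rvec': [2.197, -2.185, 0.071], 'tvec': [-0.065, 0.587, 1.634]}
0.1 [0.22297798 0.52946857 0.23045801] [-3.30718594e-04  1.98096446e-01  9.80182202e-01 -7.34240073e-04] 0.998650708050669
```

View pics/scene0.png

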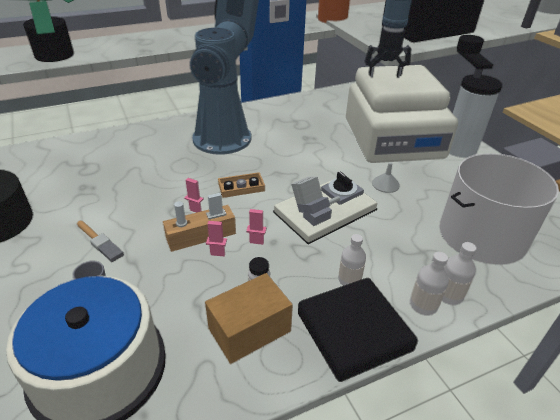

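View pics/top0.png

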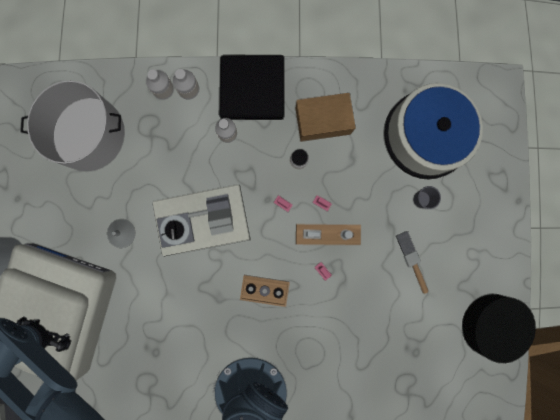

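The overview shows the vice on a white base with the knob near top-camera (175,230) and jaws near (219,213). The rack is at (328,235), with the flat gauge in its left pocket (312,235) and the pin at (348,235). The pink ones are decoys.

```bash
cat > h.py <<'E'
from bench import ctrl,camera,calibration,order,outline_of
import cv2,numpy as np
from scipy.spatial.transform import Rotation as R
def world(c,uv,depth=None,z=None):
    """pixels -> world, by depth along the axis or on the plane of height z"""
    K,k1=np.array(c['intrinsics']),c['k1']
    uv=np.atleast_2d(np.asarray(uv,float))
    s=cv2.undistortPoints(uv[:,None],K,np.array([k1,0,0,0.]))[:,0]
    r=np.c_[s,np.ones(len(s))]
    M=cv2.Rodrigues(np.array(c['rvec'],float))[0]; t=np.array(c['tvec'],float).ravel()
    C=-M.T@t; D=r@M
    lam=np.asarray(depth,float) if z is None else (z-C[2])/D[:,2]
    return C+D*np.reshape(lam,(-1,1))
def proj(c,P):
    return cv2.projectPoints(np.atleast_2d(np.array(P,float)),np.array(c['rvec'],float),np.array(c['tvec'],float),np.array(c['intrinsics']),np.array([c['k1'],0,0,0.]))[0][:,0]
def cloud(c,d):
    v,u=np.nonzero(d>0); P=np.full(d.shape+(3,),np.nan); P[v,u]=world(c,np.c_[u,v],d[v,u]); return P
E
python3 - <<'E'
from h import *
p,d=camera("top"); c=calibration("top"); P=cloud(c,d)
for n in("dial","gauge","pin_gauge","rack","bottle","jar","funnel","beaker","slot"):
    try:
        for o in outline_of(n,"top")[:4]:
            Q=P[o['region']]; Q=Q[~np.isnan(Q[:,0])]
            print(n,round(o['conf'],2),np.round(o['bbox'],0),np.round(np.median(Q,0),3),'zmax',np.round(np.percentile(Q[:,2],98),3))
    except Exception as e: print(n,e)
for nm,a in(("vice",(150,180,100,80)),):
    x,y,w,h=a; cv2.imwrite(f"pics/{nm}.png",cv2.resize(p[y:y+h,x:x+w],None,fx=7,fy=7,interpolation=cv2.INTER_CUBIC))
E
```

```text
dial 0.57 [176. 229.  21.  20.] [0.5   0.221 0.063] zmax 0.096
gauge 0.68 [313. 235.  19.  12.] [ 0.488 -0.178  0.076] zmax 0.14
gauge 0.62 [323. 271.  15.  16.] [ 0.383 -0.211  0.076] zmax 0.127
gauge 0.58 [282. 201.  14.  17.] [ 0.576 -0.095  0.059] zmax 0.125
gauge 0.54 [322. 202.  21.  18.] [ 0.579 -0.209  0.069] zmax 0.124
pin_gauge 0.56 [346. 235.  10.  12.] [ 0.488 -0.273  0.131] zmax 0.141
pin_gauge 0.3 [177. 231.  22.  18.] [0.499 0.221 0.063] zmax 0.096
bottle 0.82 [227. 130.  21.  23.] [0.787 0.071 0.104] zmax 0.155
jar 0.76 [298. 159.  22.  15.] [ 0.711 -0.143  0.069] zmax 0.077
funnel 0.93 [120. 230.  27.  29.] [0.487 0.395 0.02 ] zmax 0.081
beaker 0.87 [428. 199.  30.  24.] [ 0.599 -0.539  0.042] zmax 0.095
slot 0.95 [201. 219.  99.  69.] [0.527 0.149 0.034] zmax 0.13
```

View pics/vice.png

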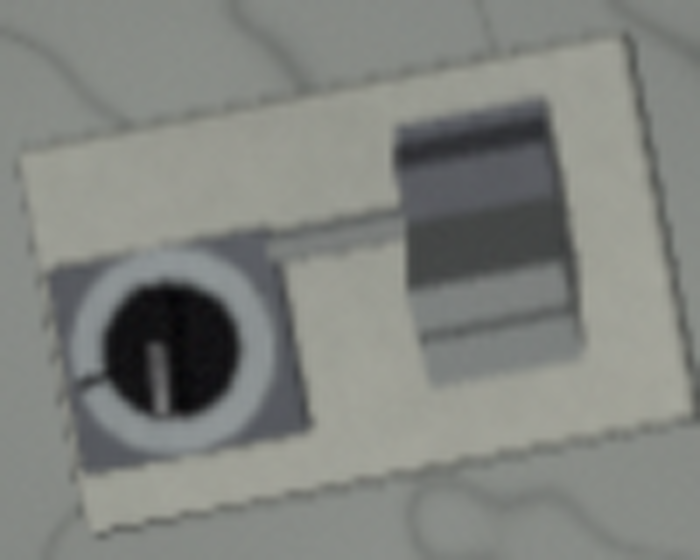

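The crop puts the knob pointer toward the robot and slightly left, with the index mark to its left (clockwise side). The jaws are at the right. I'm moving the wrist camera over the vice for a closer measurement.

Request:
move_arm([
  [[1,-36,-23,-7,0],[1,-73,-45,-14,-0.02],[1,-109,-68,-21,-0.05],[1,-145,-90,-28,-0.08],[1,-182,-113,-35,-0.1],[1,-218,-136,-42,-0.12],[1,-254,-158,-49,-0.15],[1,-290,-181,-56,-0.18],[1,-327,-203,-63,-0.2],[1,-363,-226,-70,-0.2]],
])

```text
time_s: 1.43
eef_pos: [0.4614, 0.1923, 0.2993]
eef_rot: [0.0, 0.099, 0.995, 0.0]
wrist_force: [0.8, 0.8, -0.1]
opening: 1.0
grasp_force: 0.0
```

```bash
cat > near.py <<'E'
from h import *
import sys
o=ctrl.get_obs(); c=calibration("wrist"); p,d=camera("wrist"); n=sys.argv[1]
cv2.imwrite(f"pics/{n}.png",p); np.savez(f"pics/{n}.npz",d=d,p=p,**{k:np.array(v) for k,v in c.items()})
M=cv2.Rodrigues(np.array(c['rvec'],float))[0]
print(o['time_s'],np.round(o['eef_pos'],4),np.round(R.from_quat(np.array(o['eef_rot'])[[1,2,3,0]]).as_matrix(),3).tolist(),o['opening'],'cam',np.round(-M.T@np.ravel(c['tvec']),3),'axis',np.round(M[2],3),'fx',c['intrinsics'][0][0],c['k1'])
E
python3 near.py w1
```

```text
1.4333 [0.4614 0.1923 0.2993] [[-0.981, 0.196, 0.001], [0.196, 0.981, 0.0], [-0.001, 0.0, -1.0]] 0.9997894703176714 cam [0.378 0.209 0.442] axis [ 0.323 -0.064 -0.944] fx 325.3553678544975 -0.05576451778016144
```

View pics/w1.png

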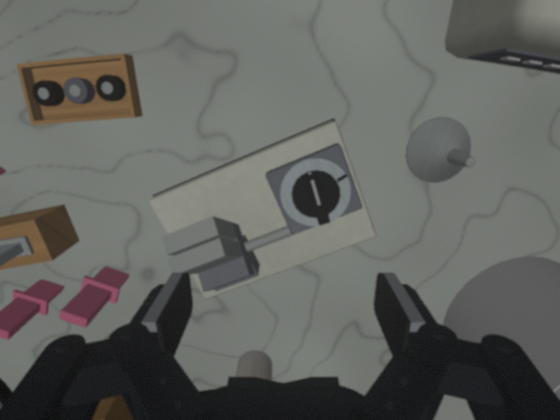

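The wrist view shows the knob at about (315,193), with its white line pointing up (toward the robot). The index mark is at (343,178) and the jaws at (212,250).

```bash
cat > an.py <<'E'
from h import *
import sys
f=np.load(f"pics/{sys.argv[1]}.npz"); c=dict(intrinsics=f['intrinsics'],k1=float(f['k1']),rvec=f['rvec'],tvec=f['tvec']); p,d=f['p'],f['d']; P=cloud(c,d); Z=P[...,2]
E
cat > a1.py <<'E'
import sys; sys.argv=['','w1']
exec(open('an.py').read())
hsv=cv2.cvtColor(p,cv2.COLOR_BGR2HSV)
V=np.linalg.norm(P[...,:2]-[.5,.22],axis=-1)<.06
h,e=np.histogram(Z[V],np.arange(0,.13,.004)); print('knob z',[(round(a,3),int(n)) for a,n in zip(e,h) if n>15])
B=V&(Z>.088); q=P[B]; print('bar top',B.sum(),np.round(np.median(q,0),4)); 
r=cv2.minAreaRect((q[:,:2]*1000).astype(np.float32)); print(r)
W=V&(Z>.088)&(p.max(-1)>110); q=P[W]; print('white',W.sum(),np.round(q.mean(0),4))
# base plate
v,u=np.nonzero((Z>.008)&(Z<.03)&(np.linalg.norm(P[...,:2]-[.52,.15],axis=-1)<.2)); 
q=P[v,u]; print('base z',np.median(q[:,2]),cv2.minAreaRect((q[:,:2]*1000).astype(np.float32)))
J=(np.linalg.norm(P[...,:2]-[.54,.08],axis=-1)<.08)&(Z>.03); q=P[J]
h,e=np.histogram(Z[J],np.arange(0,.16,.006)); print('jaw z',[(round(a,3),int(n)) for a,n in zip(e,h) if n>5])
x,y,w,hh=140,110,240,190
im=cv2.resize(p[y:y+hh,x:x+w],None,fx=3.3,fy=3.1,interpolation=cv2.INTER_CUBIC); cv2.imwrite("pics/w1c.png",im)
E
python3 a1.py
```

```text
knob z [(np.float64(0.028), 1090), (np.float64(0.032), 42), (np.float64(0.036), 37), (np.float64(0.04), 58), (np.float64(0.044), 1291), (np.float64(0.048), 319), (np.float64(0.052), 1704), (np.float64(0.056), 159), (np.float64(0.06), 1127), (np.float64(0.088), 480), (np.float64(0.092), 93)]
bar top 20664 [0.4602 0.2359 0.3731]
((475.5028991699219, 234.9745635986328), (88.40667724609375, 67.77421569824219), 25.78889274597168)
white 39 [0.4869 0.2239 0.0926]
base z 0.029408915967595428 ((529.2244873046875, 152.23193359375), (170.19541931152344, 269.4365234375), 11.499661445617676)
jaw z [(np.float64(0.03), 2590), (np.float64(0.036), 39), (np.float64(0.042), 51), (np.float64(0.048), 128), (np.float64(0.054), 299), (np.float64(0.06), 207), (np.float64(0.066), 99), (np.float64(0.072), 104), (np.float64(0.078), 341), (np.float64(0.084), 598), (np.float64(0.09), 355), (np.float64(0.096), 113), (np.float64(0.102), 132), (np.float64(0.108), 374), (np.float64(0.114), 746), (np.float64(0.12), 524), (np.float64(0.126), 658), (np.float64(0.132), 282)]
```

View pics/w1c.png

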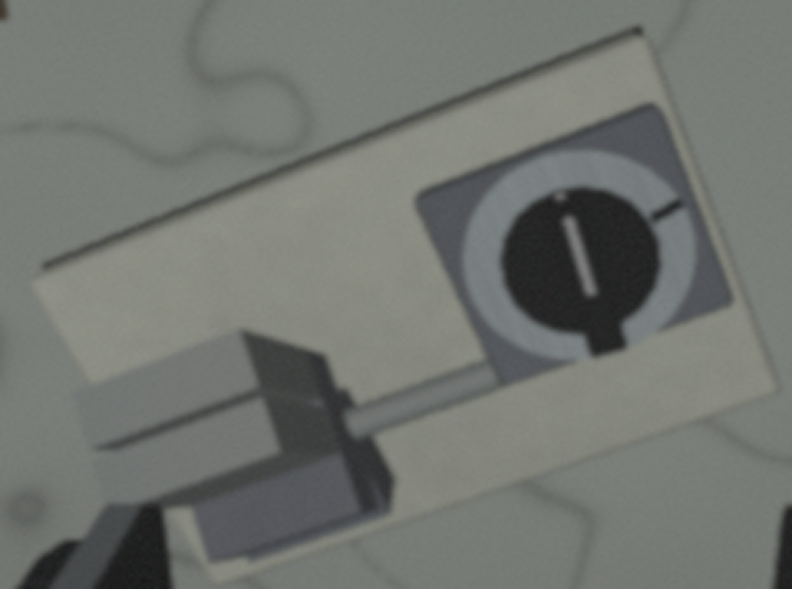

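```bash
cat >> a1.py <<'E'
print('-----')
B=V&(Z>.08)&(Z<.11); q=P[B]; zt=np.median(q[:,2]); print('bar',B.sum(),np.round(np.median(q,0),4),cv2.minAreaRect((q[:,:2]*1000).astype(np.float32)))
L=world(c,[[312.1,180.3],[319.4,205.2]],z=zt); print('line',np.round(L,4))
m=world(c,[[140+651/3.3,110+218/3.1],[140+682/3.3,110+203/3.1]],z=.053); print('mark',np.round(m,4))
D=V&(Z>.058)&(Z<.068); q=P[D]; print('disc z',np.median(q[:,2]),cv2.minEnclosingCircle((q[:,:2]*1000).astype(np.float32)))
D=V&(Z>.051)&(Z<.056); q=P[D]; print('plate ring z',np.median(q[:,2]),cv2.minEnclosingCircle((q[:,:2]*1000).astype(np.float32)))
# jaw: rotate into vice axes
y=np.array([-np.sin(np.radians(11.5)),np.cos(np.radians(11.5)),0]); z=np.array([-.5*y[1],.5*y[0],np.sqrt(.75)]); x=np.cross(y,z)
J=(np.linalg.norm(P[...,:2]-[.54,.08],axis=-1)<.09)&(Z>.05)&(Z<.17); q=P[J]; s=q@np.c_[x,y,z]
h,e=np.histogram(s[:,2],np.arange(-.3,.1,.002)); print('along z',[(round(a,3),int(n)) for a,n in zip(e,h) if n>60])
k=e[h.argmax()]+.001; T=np.abs(s[:,2]-k)<.003; t=s[T]; print('top plane',k,T.sum(),'x',np.percentile(t[:,0],[0.5,2,98,99.5]),'y',np.percentile(t[:,1],[.5,2,98,99.5]))
h,e=np.histogram(t[:,0],np.arange(t[:,0].min(),t[:,0].max(),.002)); print([(round(a,3),int(n)) for a,n in zip(e,h)])
E
python3 a1.py|sed -n '/---/,$p'
```

```text
-----
bar 596 [0.4968 0.2248 0.0909] ((499.0967712402344, 225.0303497314453), (55.537940979003906, 14.005006790161133), 6.144113540649414)
line [[0.4724 0.2229 0.0909]
 [0.5028 0.2262 0.0909]]
mark [[0.4886 0.2549 0.053 ]
 [0.4848 0.2671 0.053 ]]
disc z 0.06103305800730047 ((510.4994201660156, 214.55035400390625), 45.12434005737305)
plate ring z 0.05307012428002428 ((505.4256896972656, 216.7744598388672), 53.94599533081055)
along z [(np.float64(-0.25), 90), (np.float64(-0.238), 114), (np.float64(-0.236), 193), (np.float64(-0.234), 77), (np.float64(-0.216), 134), (np.float64(-0.214), 797), (np.float64(-0.212), 90), (np.float64(-0.16), 61), (np.float64(-0.154), 352), (np.float64(-0.152), 1688), (np.float64(-0.15), 84)]
top plane -0.15099999999999986 2124 x [0.48608466 0.48684515 0.53070988 0.53144883] y [-0.05341681 -0.05228419  0.00958575  0.01001805]
[(np.float64(0.486), 83), (np.float64(0.488), 100), (np.float64(0.49), 97), (np.float64(0.492), 97), (np.float64(0.494), 101), (np.float64(0.496), 93), (np.float64(0.498), 106), (np.float64(0.5), 94), (np.float64(0.502), 104), (np.float64(0.504), 99), (np.float64(0.506), 100), (np.float64(0.508), 30), (np.float64(0.51), 14), (np.float64(0.512), 95), (np.float64(0.514), 104), (np.float64(0.516), 104), (np.float64(0.518), 101), (np.float64(0.52), 102), (np.float64(0.522), 103), (np.float64(0.524), 109), (np.float64(0.526), 102), (np.float64(0.528), 97), (np.float64(0.53), 80)]
```

Request:
move_arm([
  [[1,-10,13,0,-0.1],[1,-20,26,0,-0.2],[1,-30,39,10,-0.305],[1,-30.5,39.5,45,-0.305],[1,-30.5,39.5,80,-0.305],[1,-30.5,39.5,115,-0.305],[1,-30.5,39.5,150,-0.305],[1,-30.5,39.5,185,-0.305],[1,-30.5,39.5,212,-0.305],[1,-30.5,39.5,231,-0.305]],
])

```text
time_s: 2.32
eef_pos: [0.4963, 0.2267, 0.0644]
eef_rot: [-0.002, -0.053, 0.999, -0.0]
wrist_force: [0.2, 0.6, 0.6]
opening: 1.004
grasp_force: 0.0
```

Request:
move_arm([
  [[0.5,0,0,0,0],[0.3,0,0,0,0],[0,0,0,0,0],[0,0,0,0,0],[0,0,0,0,0],[0,0,0,0,0],[0,0,0,0,0],[0,0,0,0,0],[0,0,0,0,0],[0,0,0,0,0]],
])

```text
time_s: 3.15
eef_pos: [0.4995, 0.2261, 0.0694]
eef_rot: [0.001, -0.053, 0.999, -0.001]
wrist_force: [-1.4, -5.0, 7.3]
opening: 0.149
grasp_force: 58.9
```

```bash
python3 -c "
from h import *
o=ctrl.get_obs()
for k in('time_s','q','eef_pos','wrist_force','torque','opening','grasp_force'): print(k,np.round(o[k],4))"
```

```text
time_s 3.15
q [ 0.2094  0.3246  1.7926 -0.0019  1.0222 -1.4666]
eef_pos [0.4995 0.2261 0.0694]
wrist_force [-1.3612 -4.9987  7.2966]
torque [-0.7154  0.2861 -0.0322]
opening 0.1493
grasp_force 58.9328
```

Request:
move_arm([
  [[0,0,0,-1.5,0.11],[0,0,0,-2,0.23],[0,0,0,-2,0.35],[0,0,0,-2,0.47],[0,0,0,-2,0.59],[0,0,0,-2,0.71],[0,0,0,-2,0.83],[0,0,0,-2,0.95],[0,0,0,-2,1.07],[0,0,0,-2,1.19]],
])

```text
time_s: 3.98
eef_pos: [0.4994, 0.2258, 0.0696]
eef_rot: [0.001, 0.518, 0.855, -0.0]
wrist_force: [5.7, -3.6, -7.1]
opening: 0.149
grasp_force: 59.7
```

Request:
move_arm([
  [[0,0,0,0,0.08],[0,0,0,0,0.14],[0,0,0,0,0.14],[0,0,0,0,0.14],[0,0,0,0,0.14],[0.3,0,0,0,0.14],[0.6,0,0,0,0.14],[1,0,0,0,0.14],[1,0,0,0,0.14],[1,0,0,-20,0.14]],
])

```text
time_s: 4.82
eef_pos: [0.4955, 0.2263, 0.0867]
eef_rot: [-0.002, 0.574, 0.819, -0.002]
wrist_force: [0.1, -0.3, -0.7]
opening: 0.856
grasp_force: 0.0
```

```bash
python3 -c "
from h import *
o=ctrl.get_obs()
for k in('time_s','q','eef_pos','eef_rot','wrist_force','opening'): print(k,np.round(o[k],4))"
```

```text
time_s 4.8167
q [ 2.1050e-01  2.9560e-01  1.7883e+00  1.0000e-04  1.0642e+00 -1.3670e-01]
eef_pos [0.4955 0.2263 0.0867]
eef_rot [-0.0022  0.5744  0.8186 -0.0023]
wrist_force [ 0.0952 -0.2776 -0.7015]
opening 0.8558
```

Request:
move_arm([
  [[1,0,0,-38,0],[1,0,0,-78,-0.12],[1,0,0,-115,-0.24],[1,-30,-12,-150,-0.36],[1,-60,-23,-175,-0.48],[1,-90,-35,-190,-0.6],[1,-120,-47,-205,-0.72],[1,-150,-58,-220,-0.84],[1,-180,-70,-230,-0.96],[1,-211,-81,-235,-1.08]],
])

```text
time_s: 5.65
eef_pos: [0.4942, 0.0019, 0.3266]
eef_rot: [0.002, 0.076, 0.997, -0.0]
wrist_force: [-0.3, 0.2, -1.0]
opening: 0.999
grasp_force: 0.0
```

Request:
move_arm([
  [[1,0,0,0,-0.07],[1,0,0,0,-0.14],[1,0,0,0,-0.14],[1,0,0,0,-0.14],[1,0,0,0,-0.14],[1,0,0,0,-0.14],[1,0,0,0,-0.14],[1,0,0,0,-0.14],[1,0,0,0,-0.14],[1,0,0,0,-0.14]],
])

```text
time_s: 6.48
eef_pos: [0.494, 0.0034, 0.3242]
eef_rot: [-0.0, 0.009, 1.0, 0.0]
wrist_force: [0.4, -0.2, -0.2]
opening: 1.0
grasp_force: 0.0
```

```bash
python3 near.py w2
```

```text
6.4833 [0.494  0.0034 0.3242] [[-1.0, 0.018, -0.0], [0.018, 1.0, 0.0], [0.0, 0.0, -1.0]] 1.0004881082735335 cam [0.409 0.005 0.467] axis [ 0.329 -0.006 -0.944] fx 325.3553678544975 -0.05576451778016144
```

View pics/w2.png

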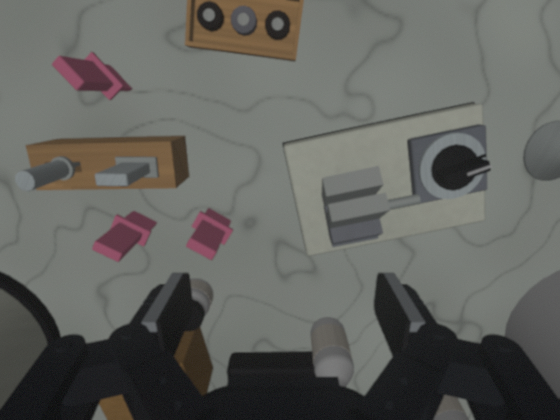

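The pointer now sits by the index mark, around (487,158). The gauge is at (130,170) in the rack and the pin at (45,175). Next I measure the bar angle, slot and gauge.

```bash
cat > a2.py <<'E'
import sys; sys.argv=['','w2']
exec(open('an.py').read())
V=np.linalg.norm(P[...,:2]-[.5,.225],axis=-1)<.045
B=V&(Z>.08)&(Z<.11); q=P[B]; print('bar',B.sum(),np.round(np.median(q,0),4),cv2.minAreaRect((q[:,:2]*1000).astype(np.float32)))
a=np.radians(11.5)
y=np.array([-np.sin(a),np.cos(a),0]); z=np.array([-.5*y[1],.5*y[0],np.sqrt(.75)]); x=np.cross(y,z)
J=(np.linalg.norm(P[...,:2]-[.54,.08],axis=-1)<.09)&(Z>.05)&(Z<.17); q=P[J]; s=q@np.c_[x,y,z]
T=np.abs(s[:,2]+.1515)<.004; t=s[T]; k=np.median(t[:,2]); print('top plane',k,T.sum(),'x',np.percentile(t[:,0],[0.5,2,98,99.5]),'y',np.percentile(t[:,1],[.5,2,98,99.5]))
n=np.linalg.svd(q[T]-q[T].mean(0),full_matrices=0)[2][2]; print('normal',n*np.sign(n[2]),'model',z)
print('yaw jaws',cv2.minAreaRect((t[:,:2]*1000).astype(np.float32)))
h,e=np.histogram(t[:,0],np.arange(.484,.54,.002)); print([(round(a,3),int(n)) for a,n in zip(e,h)])
S=x*.511+y*-.0216+z*k; print('slot',S)
rk=(np.linalg.norm(P[...,:2]-[.49,-.22],axis=-1)<.16)&(Z>.055)&(Z<.068); q=P[rk]
print('rack',np.median(q[:,2]),cv2.minAreaRect((q[:,:2]*1000).astype(np.float32)))
for nm,c0 in(('gauge',[.488,-.178]),('pin',[.488,-.273])):
    G=(np.linalg.norm(P[...,:2]-c0,axis=-1)<.045)&(Z>.12)&(Z<.16); q=P[G]; print(nm,G.sum(),np.round(np.median(q,0),4),cv2.minAreaRect((q[Z[G]>np.median(q[:,2])-.004][:,:2]*1000).astype(np.float32)))
    G=(np.linalg.norm(P[...,:2]-c0,axis=-1)<.045)&(Z>.067)&(Z<.074); q=P[G]; print(' shoulder',G.sum(),cv2.minAreaRect((q[:,:2]*1000).astype(np.float32)))
E
python3 a2.py
```

```text
bar 653 [0.4975 0.2231 0.0903] ((498.4915771484375, 224.82716369628906), (14.989452362060547, 56.48461151123047), 19.312679290771484)
top plane -0.1512935435165111 2294 x [0.48553088 0.48621433 0.53620213 0.53663621] y [-0.05384978 -0.05286148  0.00946236  0.01036104]
normal [-0.48979479 -0.0988984   0.86621023] model [-0.48996235 -0.09968397  0.8660254 ]
yaw jaws ((510.99676513671875, -21.470569610595703), (51.571041107177734, 65.07036590576172), 0.09201177209615707)
[(np.float64(0.484), 31), (np.float64(0.486), 101), (np.float64(0.488), 107), (np.float64(0.49), 99), (np.float64(0.492), 105), (np.float64(0.494), 99), (np.float64(0.496), 107), (np.float64(0.498), 104), (np.float64(0.5), 105), (np.float64(0.502), 103), (np.float64(0.504), 107), (np.float64(0.506), 113), (np.float64(0.508), 0), (np.float64(0.51), 0), (np.float64(0.512), 0), (np.float64(0.514), 0), (np.float64(0.516), 77), (np.float64(0.518), 105), (np.float64(0.52), 111), (np.float64(0.522), 108), (np.float64(0.524), 107), (np.float64(0.526), 106), (np.float64(0.528), 110), (np.float64(0.53), 114), (np.float64(0.532), 108), (np.float64(0.534), 107), (np.float64(0.536), 60), (np.float64(0.538), 0)]
slot [0.51208937 0.08214325 0.12447595]
rack 0.0638018520292723 ((511.1036682128906, -209.57266235351562), (259.8910217285156, 186.4591522216797), 39.80046081542969)
gauge 547 [ 0.4878 -0.1783  0.1334] ((488.760986328125, -180.91085815429688), (36.84086227416992, 14.263832092285156), 89.09839630126953)
 shoulder 383 ((488.8684997558594, -183.79898071289062), (59.11458206176758, 26.367938995361328), 86.1645736694336)
pin 504 [ 0.4871 -0.2749  0.1334] ((488.0071105957031, -279.31707763671875), (22.912208557128906, 23.374155044555664), 12.163776397705078)
 shoulder 187 ((487.16937255859375, -275.3968505859375), (30.287349700927734, 22.28830337524414), 17.837915420532227)
```

Bar turn and gap (about 9 mm) both match the mark. The tool can only turn about its own z. So I'll grip the gauge by its narrow edges (closing along gauge y) and tilt it 30° in the grip, levering it against the lip of the rack pocket.

Request:
move_arm([
  [[1,0,-20,15,0],[1,0,-50,35,0],[0.8,1,-85,60,0],[0.75,2,-120,85,0],[0.75,2.5,-155,110,0],[0.75,2.5,-175,125,0],[0.75,2.5,-182.5,134,0],[0.75,2.5,-182.5,155,0],[0.75,2.5,-182.5,175,0],[0.75,2.5,-182.5,190,0]],
])

```text
time_s: 7.37
eef_pos: [0.4879, -0.1787, 0.133]
eef_rot: [-0.0, 0.009, 1.0, 0.0]
wrist_force: [-0.6, 0.4, 0.4]
opening: 0.748
grasp_force: 0.0
```

Request:
move_arm([
  [[0.75,0,0,15,0],[0.75,0,0,30,0],[0.75,0,0,44,0],[0.75,0,0,44,0],[0.4,0,0,44,0],[0,0,0,44,0],[0,0,0,44,0],[0,0,0,44,0],[0,0,0,44,0],[0,0,0,44,0]],
])

```text
time_s: 8.2
eef_pos: [0.4893, -0.1796, 0.0917]
eef_rot: [0.001, 0.009, 1.0, -0.001]
wrist_force: [0.6, 1.5, 6.7]
opening: 0.413
grasp_force: 60.6
```

Request:
move_arm([
  [[0,0,0,-15,0],[0,0,0,-30,0],[0,0,0,-40,0],[0,0,0,-40,0],[0,10,0,-39.7,0],[0,18,0,-38.7,0],[0,25,0,-37,0],[0,32,0,-35,0],[0,39,0,-32,0],[0,45.5,0,-28.6,0]],
])

```text
time_s: 9.03
eef_pos: [0.4438, -0.179, 0.1196]
eef_rot: [0.002, 0.009, 1.0, -0.001]
wrist_force: [3.6, -0.5, 4.0]
opening: 0.415
grasp_force: 62.5
```

```bash
cat > tilt.py <<'E'
from h import *
import sys
# tilt of the held gauge from the scene camera: handle/blade points in the mid-plane, seen along the tool y
n=sys.argv[1]; o=ctrl.get_obs(); p,d=camera("scene"); c=calibration("scene")
t=np.array(o['eef_pos']); M=R.from_quat(np.array(o['eef_rot'])[[1,2,3,0]]).as_matrix()
print(o['time_s'],np.round(t,4),o['opening'],np.round(o['wrist_force'],1))
P=cloud(c,d); L=(P-t)@M   # in tool axes
np.savez(f"pics/{n}.npz",p=p,d=d,L=L,P=P)
u,v=proj(c,t)[0].astype(int); x0,y0=u-60,v-55
cv2.imwrite(f"pics/{n}.png",cv2.resize(p[y0:y0+110,x0:x0+120],None,fx=5,fy=5,interpolation=cv2.INTER_CUBIC))
for o in outline_of("gauge","scene")[:5]:
    q=L[o['region']]; q=q[~np.isnan(q[:,0])]; print(round(o['conf'],2),np.round(o['bbox']),np.round(np.median(q,0),3))
    if np.linalg.norm(np.median(q,0))<.08:
        np.save(f"pics/{n}_g.npy",q)
print('tcp px',u,v)
E
python3 tilt.py t1
```

```text
9.0333 [ 0.4438 -0.179   0.1196] 0.4151685707239863 [ 3.6 -0.5  4. ]
0.83 [193. 194.  14.  35.] [ 0.056 -0.036  0.054]
0.57 [257. 226.  24.  35.] [-0.138  0.085  0.058]
0.56 [213. 195.  18.  44.] [-0.024  0.001  0.006]
tcp px 209 189
```

View pics/t1.png

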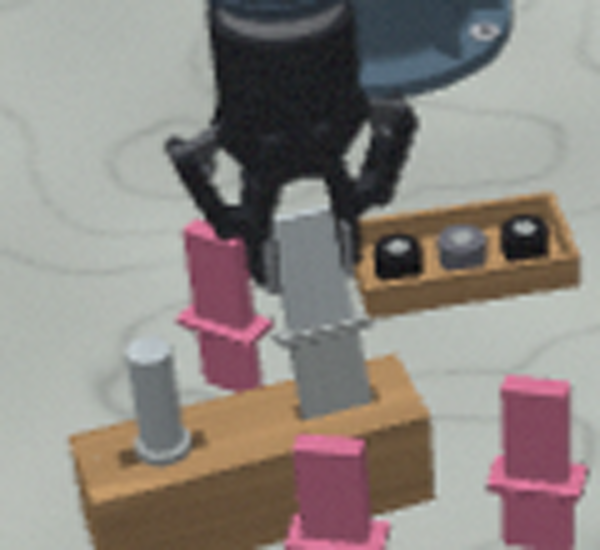

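The gauge is pivoting in the grip: it leans toward the robot with its tip still in the pocket at about (335,400) in the crop. I'll measure the tilt from the depth.

```bash
cat > fit.py <<'E'
from h import *
import sys
q=np.load(f"pics/{sys.argv[1]}_g.npy"); q=q[(abs(q[:,1])<.025)&(q[:,2]>-.06)&(q[:,2]<.1)&(abs(q[:,0])<.08)]
# gauge axis in the tool x-z plane: search the tilt that makes the handle face thinnest in gauge x
g=np.array([0,0,-.019])
best=None
for th in np.radians(np.arange(-5,50,.25)):
    zz=np.array([np.sin(th),0,-np.cos(th)]); xx=np.array([-np.cos(th),0,-np.sin(th)])  # gauge z up the handle, gauge x ahead
    s=(q-g)@np.c_[xx,zz]
    H,e=np.histogram(s[:,0],np.arange(-.06,.06,.001)); sc=np.sort(H)[-4:].sum()
    if best is None or sc>best[0]: best=(sc,th,s,H,e)
sc,th,s,H,e=best; print('n',len(q),'tilt deg',np.degrees(th)); print([(round(a,3),int(n)) for a,n in zip(e,H) if n>3])
i=e[H.argmax()]; 
for a in np.arange(-.1,.04,.006):
    m=(s[:,1]>=a)&(s[:,1]<a+.006)
    if m.sum()>2: print(round(a,3),m.sum(),'face x %.4f y %.4f..%.4f'%(np.median(s[m,0]),*np.percentile(q[m,1],[3,97])))
E
python3 fit.py t1
```

```text
n 521 tilt deg 22.75
[(np.float64(0.004), 6), (np.float64(0.005), 5), (np.float64(0.006), 8), (np.float64(0.007), 19), (np.float64(0.008), 39), (np.float64(0.009), 47), (np.float64(0.01), 75), (np.float64(0.011), 67), (np.float64(0.012), 63), (np.float64(0.013), 66), (np.float64(0.014), 32), (np.float64(0.015), 27), (np.float64(0.016), 15), (np.float64(0.017), 14), (np.float64(0.018), 4), (np.float64(0.019), 8), (np.float64(0.02), 4)]
-0.088 23 face x 0.0121 y -0.0173..0.0147
-0.082 28 face x 0.0121 y -0.0172..0.0179
-0.076 26 face x 0.0115 y -0.0143..0.0162
-0.07 27 face x 0.0106 y -0.0162..0.0175
-0.064 26 face x 0.0111 y -0.0144..0.0179
-0.058 28 face x 0.0099 y -0.0166..0.0167
-0.052 18 face x 0.0095 y -0.0173..0.0195
-0.046 39 face x 0.0182 y -0.0239..0.0217
-0.04 36 face x 0.0141 y -0.0165..0.0181
-0.034 27 face x 0.0126 y -0.0160..0.0170
-0.028 25 face x 0.0135 y -0.0159..0.0166
-0.022 27 face x 0.0120 y -0.0165..0.0166
-0.016 30 face x 0.0128 y -0.0152..0.0184
-0.01 29 face x 0.0117 y -0.0149..0.0164
-0.004 25 face x 0.0119 y -0.0137..0.0176
0.002 27 face x 0.0105 y -0.0124..0.0187
0.008 28 face x 0.0108 y -0.0137..0.0165
0.014 27 face x 0.0107 y -0.0128..0.0191
0.02 23 face x 0.0084 y -0.0106..0.0171
```

Request:
move_arm([
  [[0,3,0,1.4,0],[0,6,0,3,0],[0,6,0,3,0],[0,6,0,3,0],[0,5,0,0,0],[0,4,0,-15,0],[0,4,0,-35,0],[0,4,0,-60,0],[0,4,0,-85,0],[0,4,0,-110,0]],
])

```text
time_s: 9.97
eef_pos: [0.4368, -0.1774, 0.2283]
eef_rot: [-0.002, 0.009, 1.0, 0.001]
wrist_force: [0.5, 0.1, -3.0]
opening: 0.412
grasp_force: 62.0
```

```bash
cat >> fit.py <<'E'
print('refined:')
from scipy.optimize import least_squares
# faces: handle x=+7 (z 8..70), blade x=+3 (z -48..-2); grip point at gauge z=h, offset ox
def model(pr,full=False):
    th,ox,h=pr; zz=np.array([np.sin(th),0,-np.cos(th)]); xx=np.array([-np.cos(th),0,-np.sin(th)])
    s=(q-g)@np.c_[xx,zz]; X=s[:,0]-ox; Zg=s[:,1]+h
    f=np.where(Zg>6,.007,np.where(Zg>0,.013,.003)); return X-f
r=min((least_squares(model,[np.radians(a),.003,h],loss='soft_l1',f_scale=.001,diff_step=1e-3) for a in(20,28,35) for h in(.038,.042,.046,.05)),key=lambda r:r.cost); print('tilt %.2f deg, offset x %.4f, grip z %.4f'%(np.degrees(r.x[0]),*r.x[1:]),'rms',np.sqrt(np.median(r.fun**2)))
E
python3 tilt.py t2; python3 fit.py t2|sed -n '1p;/refined/,$p';python3 fit.py t1|sed -n '/refined/,$p'
```

```text
9.9667 [ 0.4368 -0.1774  0.2283] 0.41159796420297606 [ 0.5  0.1 -3. ]
0.92 [212. 164.  23.  47.] [-0.03   0.001  0.008]
0.81 [217. 238.  20.  37.] [-0.15  -0.032  0.166]
0.72 [255. 228.  21.  35.] [-0.147  0.083  0.16 ]
0.7 [193. 194.  15.  36.] [ 0.048 -0.037  0.159]
tcp px 205 155
n 658 tilt deg 26.5
refined:
tilt 34.38 deg, offset x -0.0008, grip z 0.0480 rms 0.0018923999314759477
refined:
tilt 30.43 deg, offset x -0.0018, grip z 0.0494 rms 0.002093185196841013
```

```bash
cat > prof.py <<'E'
import numpy as np,sys
for n in sys.argv[1:]:
    q=np.load(f"pics/{n}_g.npy"); q=q[(abs(q[:,1])<.014)&(abs(q[:,0])<.1)&(q[:,2]<.1)]
    print(n)
    for a in np.arange(-.05,.085,.006):
        m=(q[:,2]>=a)&(q[:,2]<a+.006)
        if m.sum()>3: print('%.3f n%d x %.4f  [%.4f %.4f]'%(a+.003,m.sum(),np.median(q[m,0]),*np.percentile(q[m,0],[10,90])))
E
python3 prof.py t2
```

```text
t2
-0.041 n26 x -0.0010  [-0.0045 0.0023]
-0.035 n29 x -0.0048  [-0.0076 -0.0009]
-0.029 n34 x -0.0086  [-0.0122 -0.0038]
-0.023 n25 x -0.0114  [-0.0146 -0.0093]
-0.017 n28 x -0.0160  [-0.0189 -0.0110]
-0.011 n31 x -0.0195  [-0.0220 -0.0140]
-0.005 n29 x -0.0226  [-0.0260 -0.0184]
0.001 n26 x -0.0259  [-0.0296 -0.0231]
0.007 n39 x -0.0303  [-0.0383 -0.0263]
0.013 n17 x -0.0365  [-0.0394 -0.0294]
0.019 n16 x -0.0326  [-0.0348 -0.0310]
0.025 n33 x -0.0346  [-0.0392 -0.0322]
0.031 n23 x -0.0382  [-0.0428 -0.0356]
0.037 n30 x -0.0420  [-0.0448 -0.0394]
0.043 n26 x -0.0456  [-0.0487 -0.0430]
0.049 n30 x -0.0488  [-0.0532 -0.0458]
0.055 n20 x -0.0515  [-0.0546 -0.0479]
0.061 n16 x -0.0526  [-0.0546 -0.0505]
```

```bash
cat > a3.py <<'E'
import numpy as np,cv2
f=np.load('pics/t2.npz'); P=f['P'].reshape(-1,3); P=P[~np.isnan(P[:,0])]
a=np.radians(11.5); y=np.array([-np.sin(a),np.cos(a),0]); z=np.array([-.5*y[1],.5*y[0],np.sqrt(.75)]); x=np.cross(y,z)
s=P[(np.linalg.norm(P[:,:2]-[.54,.08],axis=1)<.09)&(P[:,2]>.05)&(P[:,2]<.17)]@np.c_[x,y,z]
h,e=np.histogram(s[:,2],np.arange(-.18,-.13,.001)); print([(round(b,3),int(n)) for b,n in zip(e,h) if n>5])
k=-.1513; t=s[abs(s[:,2]-k)<.005]; print('k',np.median(t[:,2]),len(t),'x',np.percentile(t[:,0],[1,3,97,99]),'y',np.percentile(t[:,1],[1,3,97,99]))
h,e=np.histogram(t[:,0],np.arange(.48,.545,.002)); print([(round(b,3),int(n)) for b,n in zip(e,h)])
V=P[(np.linalg.norm(P[:,:2]-[.5,.225],axis=1)<.045)&(P[:,2]>.08)&(P[:,2]<.11)]; print('bar',cv2.minAreaRect((V[:,:2]*1000).astype(np.float32)),np.median(V[:,2]))
G=P[(np.linalg.norm(P[:,:2]-[.488,-.277],axis=1)<.03)&(P[:,2]>.128)&(P[:,2]<.15)]; print('pin top',len(G),np.median(G,0),cv2.minAreaRect((G[:,:2]*1000).astype(np.float32)))
E
python3 a3.py
```

```text
[(np.float64(-0.18), 7), (np.float64(-0.179), 10), (np.float64(-0.178), 11), (np.float64(-0.177), 8), (np.float64(-0.176), 10), (np.float64(-0.175), 10), (np.float64(-0.174), 8), (np.float64(-0.173), 13), (np.float64(-0.172), 6), (np.float64(-0.171), 11), (np.float64(-0.17), 11), (np.float64(-0.169), 10), (np.float64(-0.168), 10), (np.float64(-0.167), 8), (np.float64(-0.166), 8), (np.float64(-0.165), 11), (np.float64(-0.164), 10), (np.float64(-0.163), 8), (np.float64(-0.162), 12), (np.float64(-0.161), 9), (np.float64(-0.16), 6), (np.float64(-0.159), 13), (np.float64(-0.158), 9), (np.float64(-0.157), 8), (np.float64(-0.156), 10), (np.float64(-0.155), 9), (np.float64(-0.154), 11), (np.float64(-0.153), 20), (np.float64(-0.152), 52), (np.float64(-0.151), 24)]
k -0.1516696756621778 128 x [0.48514709 0.48785317 0.53916302 0.53990058] y [-0.05332311 -0.05231437  0.00732985  0.00936307]
[(np.float64(0.48), 0), (np.float64(0.482), 1), (np.float64(0.484), 2), (np.float64(0.486), 1), (np.float64(0.488), 5), (np.float64(0.49), 2), (np.float64(0.492), 5), (np.float64(0.494), 4), (np.float64(0.496), 2), (np.float64(0.498), 4), (np.float64(0.5), 6), (np.float64(0.502), 2), (np.float64(0.504), 5), (np.float64(0.506), 8), (np.float64(0.508), 6), (np.float64(0.51), 4), (np.float64(0.512), 0), (np.float64(0.514), 1), (np.float64(0.516), 4), (np.float64(0.518), 1), (np.float64(0.52), 4), (np.float64(0.522), 2), (np.float64(0.524), 3), (np.float64(0.526), 5), (np.float64(0.528), 4), (np.float64(0.53), 3), (np.float64(0.532), 4), (np.float64(0.534), 10), (np.float64(0.536), 17), (np.float64(0.538), 11), (np.float64(0.54), 2), (np.float64(0.542), 0)]
bar ((500.9653625488281, 226.52935791015625), (16.377540588378906, 58.867801666259766), 22.174793243408203) 0.08951893712831754
pin top 56 [ 0.49290603 -0.27728757  0.13342656] ((490.3833923339844, -277.3949279785156), (22.17731285095215, 26.178857803344727), 41.277252197265625)
```

Request:
move_arm([
  [[0,0,15,-3,0],[0,0,40,-5,-0.03],[0,1,75,-5,-0.06],[0,1,110,-5,-0.1],[0,2,145,-5,-0.13],[0,3,180,-5,-0.17],[0,3.5,210,-4,-0.2],[0,3.6,233,-3,-0.219],[0,3.6,244.4,-3,-0.219],[0,3.6,244.4,-3,-0.219]],
])

```text
time_s: 10.9
eef_pos: [0.4374, 0.0683, 0.2297]
eef_rot: [-0.002, -0.102, 0.995, 0.001]
wrist_force: [0.5, -0.1, -1.3]
opening: 0.412
grasp_force: 62.0
```

```bash
python3 tilt.py t3; python3 prof.py t3; python3 -c "
from h import *
o=ctrl.get_obs();M=R.from_quat(np.array(o['eef_rot'])[[1,2,3,0]]).as_matrix();print(np.round(M,3).tolist())
q=np.load('pics/t3_g.npy');print(np.percentile(q[:,1],[3,50,97]))"
```

```text
10.9 [0.4374 0.0683 0.2297] 0.4123400497375606 [ 0.5 -0.1 -1.3]
0.97 [296. 143.  22.  46.] [-0.03   0.     0.009]
0.9 [218. 241.  24.  39.] [-0.09  -0.303  0.166]
0.84 [192. 195.  16.  34.] [ 0.106 -0.267  0.161]
0.64 [256. 227.  22.  36.] [-0.111 -0.191  0.167]
tcp px 289 136
t3
-0.041 n19 x -0.0013  [-0.0053 0.0022]
-0.035 n18 x -0.0052  [-0.0082 -0.0034]
-0.029 n19 x -0.0087  [-0.0116 -0.0067]
-0.023 n19 x -0.0122  [-0.0149 -0.0088]
-0.017 n26 x -0.0156  [-0.0200 -0.0122]
-0.011 n18 x -0.0201  [-0.0220 -0.0171]
-0.005 n20 x -0.0227  [-0.0262 -0.0201]
0.001 n24 x -0.0256  [-0.0294 -0.0220]
0.007 n33 x -0.0313  [-0.0390 -0.0257]
0.013 n13 x -0.0373  [-0.0402 -0.0266]
0.019 n14 x -0.0338  [-0.0349 -0.0322]
0.025 n16 x -0.0353  [-0.0379 -0.0319]
0.031 n22 x -0.0385  [-0.0417 -0.0361]
0.037 n21 x -0.0422  [-0.0449 -0.0389]
0.043 n21 x -0.0457  [-0.0497 -0.0438]
0.049 n21 x -0.0492  [-0.0536 -0.0458]
0.055 n16 x -0.0525  [-0.0561 -0.0496]
0.061 n10 x -0.0540  [-0.0556 -0.0511]
[[-0.98, -0.201, -0.004], [-0.201, 0.98, -0.0], [0.004, 0.0, -1.0]]
[-1.99979726e-02  1.83338793e-05  2.00843350e-02]
```

View pics/t3.png

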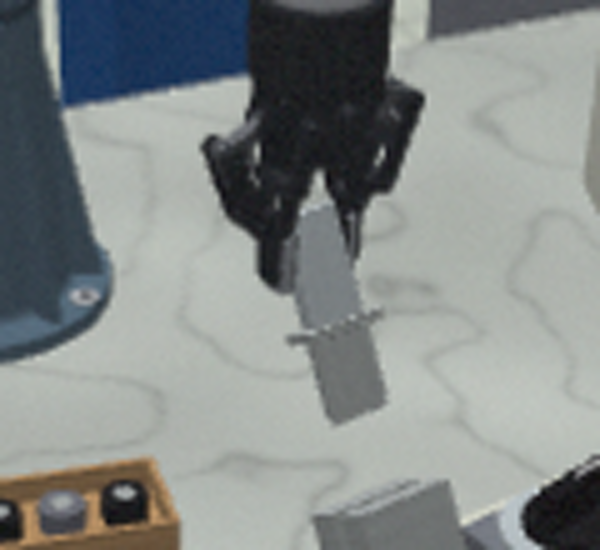

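Tilt is about 30° and the yaw matches. The gauge axis is within 1 mm of the gap centre, so I advance along the slot axis until the 3 mm tip just enters.

Request:
move_arm([
  [[0,-4.4,0,6.8,0],[0,-9.4,0,15.5,0],[0,-14.4,0,24.2,0],[0,-18.4,0,31,0],[0,-21.4,0,36.1,0],[0,-23.4,0,39.6,0],[0,-25,0,42.5,0],[0,-26.4,0,45,0],[0,-27.9,0,47.4,0],[0,-27.9,0,47.4,0]],
])

```text
time_s: 11.83
eef_pos: [0.4661, 0.0715, 0.1854]
eef_rot: [-0.001, -0.101, 0.995, -0.0]
wrist_force: [-9.0, -2.0, 8.9]
opening: 0.414
grasp_force: 63.4
```

```bash
cat > chk.py <<'E'
from h import *
import sys
# gauge line vs slot from the scene camera, both in slot axes
a=np.radians(11.5); y=np.array([-np.sin(a),np.cos(a),0]); z=np.array([-.5*y[1],.5*y[0],np.sqrt(.75)]); x=np.cross(y,z); A=np.c_[x,y,z]
S=np.array([.5132,-.0216,-.1515])  # slot in slot axes, as the scene camera sees it
n=sys.argv[1]; f=np.load(f'pics/{n}.npz'); 
q=f['P'][f['L'][...,0]==f['L'][...,0]]; s=q@A-S
s=s[(abs(s[:,1])<.015)&(abs(s[:,0])<.025)&(s[:,2]>.001)&(s[:,2]<.12)]
for b in np.arange(0,.12,.006):
    m=(s[:,2]>=b)&(s[:,2]<b+.006)
    if m.sum()>3: print('z %.3f n%d face x %.4f [%.4f %.4f]'%(b+.003,m.sum(),np.median(s[m,0]),*np.percentile(s[m,0],[10,90])))
o=ctrl.get_obs(); t=np.array(o['eef_pos'])+[.0041*.98,.0041*.2,.019]; print('grip in slot by FK',np.round(t@A-[.5117,-.0216,-.1514],4))
E
python3 tilt.py t4; python3 chk.py t4; python3 chk.py t3|tail -1
```

```text
11.8333 [0.4661 0.0715 0.1854] 0.4142953241464707 [-9.  -2.   8.9]
0.87 [217. 239.  20.  37.] [-0.062 -0.3    0.122]
0.69 [256. 227.  26.  35.] [-0.081 -0.187  0.127]
0.65 [193. 197.  15.  33.] [ 0.133 -0.264  0.118]
0.57 [302. 161.  21.  44.] [-0.028 -0.001  0.007]
tcp px 294 154
z 0.003 n19 face x 0.0055 [0.0028 0.0084]
z 0.009 n19 face x 0.0052 [0.0033 0.0073]
z 0.015 n17 face x 0.0040 [0.0012 0.0071]
z 0.021 n19 face x 0.0049 [0.0027 0.0081]
z 0.027 n19 face x 0.0045 [0.0022 0.0090]
z 0.033 n18 face x 0.0055 [0.0033 0.0083]
z 0.039 n18 face x 0.0065 [0.0034 0.0083]
z 0.045 n11 face x 0.0093 [0.0045 0.0169]
z 0.051 n25 face x 0.0131 [0.0091 0.0166]
z 0.057 n23 face x 0.0101 [0.0062 0.0113]
z 0.063 n16 face x 0.0093 [0.0077 0.0124]
z 0.069 n23 face x 0.0095 [0.0059 0.0113]
z 0.075 n20 face x 0.0099 [0.0053 0.0120]
z 0.081 n18 face x 0.0093 [0.0067 0.0115]
z 0.087 n20 face x 0.0094 [0.0071 0.0116]
z 0.093 n22 face x 0.0082 [0.0063 0.0121]
z 0.099 n19 face x 0.0100 [0.0070 0.0118]
z 0.105 n19 face x 0.0092 [0.0069 0.0133]
z 0.111 n17 face x 0.0103 [0.0057 0.0120]
z 0.117 n8 face x 0.0081 [0.0033 0.0092]
grip in slot by FK [ 0.0019 -0.0013  0.0909]
grip in slot by FK [ 0.0019 -0.0013  0.0909]
```

View pics/t4.png

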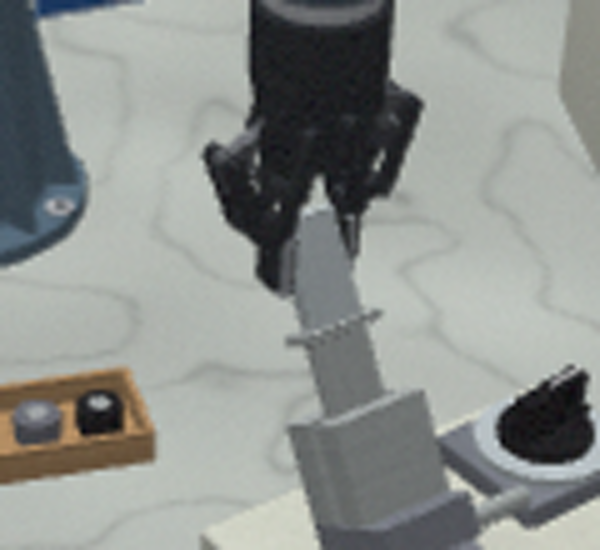

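The tip is at the mouth with a light 12 N reaction, and it sits about 2 mm toward the moving jaw. I back off slightly, shift across the gap and settle.

Request:
move_arm([
  [[0,3,0,-5,0],[0,4.5,0,-7,0],[0,5.5,0,-7,0],[0,5.7,0,-6.8,0],[0,5.7,0,-6.8,0],[0,5.7,0,-6.8,0],[0,5.7,0,-6.8,0],[0,5.7,0,-6.8,0],[0,5.7,0,-6.8,0],[0,5.7,0,-6.8,0]],
])

```text
time_s: 12.77
eef_pos: [0.4613, 0.0705, 0.1911]
eef_rot: [-0.0, -0.1, 0.995, 0.0]
wrist_force: [-0.9, 1.0, -1.4]
opening: 0.41
grasp_force: 61.9
```

```bash
python3 tilt.py t5; python3 chk.py t5
```

```text
12.7667 [0.4613 0.0705 0.1911] 0.40962136858839715 [-0.9  1.  -1.4]
0.89 [192. 194.  18.  35.] [ 0.129 -0.264  0.122]
0.84 [256. 227.  17.  34.] [-0.088 -0.188  0.122]
0.59 [302. 161.  21.  41.] [-0.029  0.001  0.01 ]
0.52 [343. 182.  19.  18.] [-0.076  0.139  0.124]
tcp px 293 152
z 0.003 n9 face x 0.0046 [0.0007 0.0131]
z 0.009 n18 face x 0.0039 [0.0016 0.0058]
z 0.015 n18 face x 0.0044 [0.0026 0.0069]
z 0.021 n18 face x 0.0043 [0.0031 0.0074]
z 0.027 n19 face x 0.0043 [0.0023 0.0071]
z 0.033 n19 face x 0.0052 [0.0028 0.0087]
z 0.039 n20 face x 0.0041 [0.0009 0.0063]
z 0.045 n19 face x 0.0048 [0.0021 0.0079]
z 0.051 n15 face x 0.0049 [0.0022 0.0109]
z 0.057 n23 face x 0.0136 [0.0063 0.0155]
z 0.063 n18 face x 0.0077 [0.0065 0.0100]
z 0.069 n21 face x 0.0083 [0.0053 0.0111]
z 0.075 n17 face x 0.0076 [0.0063 0.0103]
z 0.081 n20 face x 0.0087 [0.0050 0.0108]
z 0.087 n20 face x 0.0083 [0.0056 0.0097]
z 0.093 n16 face x 0.0076 [0.0053 0.0095]
z 0.099 n19 face x 0.0085 [0.0057 0.0109]
z 0.105 n20 face x 0.0079 [0.0053 0.0103]
z 0.111 n18 face x 0.0075 [0.0055 0.0103]
z 0.117 n16 face x 0.0073 [0.0054 0.0104]
grip in slot by FK [ 0.0006 -0.0012  0.0983]
```

Request:
move_arm([
  [[0,0.9,0,0.5,0],[0,0.9,0,0.5,0],[0,-0.6,0,3.1,0],[0,-2.1,0,5.7,0],[0,-3.6,0,8.3,0],[0,-5.1,0,10.9,0],[0,-5.1,0,10.9,0],[0,-5.1,0,10.9,0],[0,-5.1,0,10.9,0],[0,-5.1,0,10.9,0]],
])

```text
time_s: 13.7
eef_pos: [0.4663, 0.0715, 0.1804]
eef_rot: [0.0, -0.1, 0.995, -0.0]
wrist_force: [0.3, 0.5, -1.2]
opening: 0.411
grasp_force: 61.9
```

```bash
python3 tilt.py t6|head -1; python3 chk.py t6
```

```text
13.7 [0.4663 0.0715 0.1804] 0.41067122994252425 [ 0.3  0.5 -1.2]
z 0.003 n21 face x 0.0049 [0.0012 0.0151]
z 0.009 n17 face x 0.0037 [0.0015 0.0070]
z 0.015 n19 face x 0.0039 [0.0009 0.0069]
z 0.021 n20 face x 0.0034 [0.0003 0.0067]
z 0.027 n17 face x 0.0034 [0.0016 0.0061]
z 0.033 n20 face x 0.0036 [0.0010 0.0060]
z 0.039 n10 face x 0.0033 [0.0015 0.0045]
z 0.045 n24 face x 0.0122 [0.0072 0.0143]
z 0.051 n19 face x 0.0071 [0.0048 0.0092]
z 0.057 n19 face x 0.0062 [0.0049 0.0089]
z 0.063 n19 face x 0.0066 [0.0036 0.0099]
z 0.069 n19 face x 0.0076 [0.0044 0.0102]
z 0.075 n17 face x 0.0082 [0.0048 0.0100]
z 0.081 n20 face x 0.0068 [0.0045 0.0085]
z 0.087 n17 face x 0.0073 [0.0050 0.0094]
z 0.093 n19 face x 0.0061 [0.0042 0.0088]
z 0.099 n19 face x 0.0072 [0.0036 0.0082]
z 0.105 n15 face x 0.0066 [0.0053 0.0078]
z 0.111 n11 face x 0.0066 [0.0046 0.0091]
grip in slot by FK [-0.0003 -0.0012  0.0865]
```

The tip is in and force-free, and the face offsets show it centred. I continue down the slot.

Request:
move_arm([
  [[0,-2,0,3.5,0],[0,-4,0,6.9,0],[0,-6,0,10.4,0],[0,-8,0,13.9,0],[0,-10,0,17.3,0],[0,-12,0,20.8,0],[0,-14,0,24.2,0],[0,-16,0,27.7,0],[0,-17,0,29.4,0],[0,-17,0,29.4,0]],
])

```text
time_s: 14.63
eef_pos: [0.4828, 0.075, 0.1504]
eef_rot: [-0.0, -0.1, 0.995, 0.0]
wrist_force: [-0.7, 0.1, -1.3]
opening: 0.412
grasp_force: 61.9
```

```bash
python3 tilt.py t7|head -1; python3 chk.py t7
```

```text
14.6333 [0.4828 0.075  0.1504] 0.4124364625751963 [-0.7  0.1 -1.3]
z 0.003 n16 face x 0.0048 [0.0009 0.0172]
z 0.009 n12 face x 0.0125 [0.0102 0.0148]
z 0.015 n24 face x 0.0081 [0.0037 0.0146]
z 0.021 n20 face x 0.0065 [0.0029 0.0098]
z 0.027 n18 face x 0.0064 [0.0030 0.0091]
z 0.033 n20 face x 0.0059 [0.0040 0.0094]
z 0.039 n17 face x 0.0067 [0.0052 0.0088]
z 0.045 n20 face x 0.0068 [0.0048 0.0086]
z 0.051 n19 face x 0.0072 [0.0037 0.0097]
z 0.057 n19 face x 0.0068 [0.0041 0.0093]
z 0.063 n15 face x 0.0067 [0.0056 0.0079]
z 0.069 n19 face x 0.0062 [0.0039 0.0089]
z 0.075 n13 face x 0.0056 [-0.0004 0.0082]
grip in slot by FK [-0.0005 -0.0012  0.0524]
```

Request:
move_arm([
  [[0,-0.8,0,1.3,0],[0,-1.5,0,2.6,0],[0,-2.3,0,3.9,0],[0,-3,0,5.2,0],[0,-3.5,0,6.1,0],[0,-4,0,6.9,0],[0,-4.3,0,7.4,0],[0,-4.5,0,7.8,0],[0,-4.5,0,7.8,0],[0,-4.5,0,7.8,0]],
])

```text
time_s: 15.57
eef_pos: [0.4865, 0.0757, 0.1448]
eef_rot: [-0.001, -0.101, 0.995, -0.0]
wrist_force: [-11.0, -1.4, 17.2]
opening: 0.411
grasp_force: 64.3
```

```bash
python3 tilt.py t8|head -1; python3 chk.py t8
```

```text
15.5667 [0.4865 0.0757 0.1448] 0.41086366497073307 [-11.   -1.4  17.2]
z 0.003 n15 face x 0.0133 [0.0074 0.0150]
z 0.009 n26 face x 0.0090 [0.0041 0.0136]
z 0.015 n17 face x 0.0061 [0.0035 0.0088]
z 0.021 n17 face x 0.0073 [0.0046 0.0113]
z 0.027 n20 face x 0.0073 [0.0055 0.0093]
z 0.033 n18 face x 0.0073 [0.0051 0.0096]
z 0.039 n19 face x 0.0071 [0.0048 0.0091]
z 0.045 n17 face x 0.0090 [0.0056 0.0101]
z 0.051 n16 face x 0.0068 [0.0044 0.0090]
z 0.057 n18 face x 0.0076 [0.0047 0.0096]
z 0.063 n18 face x 0.0061 [0.0048 0.0104]
z 0.069 n14 face x 0.0068 [0.0019 0.0105]
grip in slot by FK [-0.0003 -0.0012  0.0453]
```

It's seated: about 20 N along the axis and the grip height matches. I ease off, release and retreat straight up.

Request:
move_arm([
  [[0,0.8,0,-1.4,0],[0,1.3,0,-2.2,0],[0,1.3,0,-2.2,0],[0.5,1.3,0,-2.2,0],[0.6,1.3,0,-2.2,0],[0.7,1.3,0,-2.2,0],[0.8,1.3,0,-2.2,0],[0.8,1.3,0,-2.2,0],[0.8,1.3,0,-2.2,0],[0.8,1.3,0,-2.2,0]],
])

```text
time_s: 16.5
eef_pos: [0.4861, 0.0756, 0.1453]
eef_rot: [-0.0, -0.1, 0.995, -0.0]
wrist_force: [0.6, -0.2, -0.5]
opening: 0.801
grasp_force: 0.0
```

Request:
move_arm([
  [[0.8,0,0,-10,0],[0.8,0,0,-25,0],[0.8,0,0,-45,0],[0.8,5,0,-70,0],[0.8,20,0,-100,0],[0.8,40,0,-130,0],[0.8,60,0,-160,0],[0.8,70,0,-180,0],[0.8,70,0,-180,0],[0.8,70,0,-180,0]],
])

```text
time_s: 17.33
eef_pos: [0.418, 0.0615, 0.3274]
eef_rot: [0.002, -0.1, 0.995, -0.001]
wrist_force: [0.1, 0.9, -0.4]
opening: 0.797
grasp_force: 0.0
```

```bash
python3 near.py w9|cut -c1-60; python3 tilt.py t9|head -1; python3 chk.py t9; sed -i "s/'w2'/'w9'/" a2.py; python3 a2.py|head -3
```

```text
17.3333 [0.418  0.0615 0.3274] [[-0.98, -0.199, 0.005], [-0.
17.3833 [0.4176 0.0616 0.3258] 0.7957600251835013 [ 0.5 -0.7 -0.1]
z 0.003 n18 face x 0.0112 [0.0080 0.0164]
z 0.009 n21 face x 0.0067 [0.0027 0.0099]
z 0.015 n21 face x 0.0045 [0.0009 0.0065]
z 0.021 n18 face x 0.0051 [0.0014 0.0069]
z 0.027 n17 face x 0.0052 [0.0034 0.0071]
z 0.033 n18 face x 0.0046 [0.0023 0.0069]
z 0.039 n18 face x 0.0035 [0.0023 0.0068]
z 0.045 n18 face x 0.0052 [0.0012 0.0081]
z 0.051 n20 face x 0.0049 [0.0035 0.0077]
z 0.057 n20 face x 0.0044 [0.0023 0.0060]
z 0.063 n19 face x 0.0040 [0.0002 0.0065]
z 0.069 n19 face x 0.0037 [-0.0035 0.0073]
grip in slot by FK [ 0.0281 -0.0011  0.2361]
bar 543 [0.4965 0.2238 0.0903] ((498.3555908203125, 224.88836669921875), (14.963113784790039, 55.62682342529297), 19.8270320892334)
top plane -0.15124844953323793 1313 x [0.48585826 0.48597725 0.53663318 0.53671732] y [-0.05345827 -0.05298309  0.00954785  0.00997187]
normal [-0.49064257 -0.09643974  0.86600765] model [-0.48996235 -0.09968397  0.8660254 ]
  return _methods._mean(a, axis=axis, dtype=dtype,
  ret = um.true_divide(
  ret = ret.dtype.type(ret / rcount)
```

View pics/w9.png

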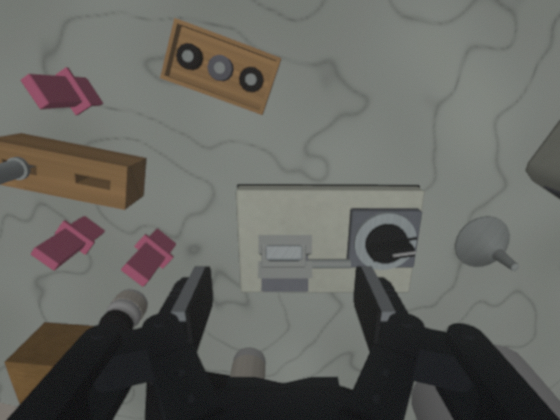

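The gauge sits with its shoulder flat on the jaws at (285,253), centred and aligned. The pointer is at the mark, the pin gauge and other items are untouched, and the gripper is clear. I hand the job in.

```bash
python3 -c "
from bench import order; print(order.hand_in())"
```

```text
the job is handed in; nothing more can be done
None
```

I turned the knob to the index mark (about 1.4 rad) and left the blade gauge in the gap, released, with its shoulder flat on the jaws; the job is handed in at about 17.4 s, but the hand-in gave no verdict.

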